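Rock the jammed masher out of its stand

TASK

The wooden masher is jammed upright in its dark wooden stand, its neck held between two stiff cork-tipped yellow jaws. Rock its handle over towards one jaw and then towards the other, so that both jaws are pushed well back while the masher's foot is still in the stand; then lift it out and set it down gently, upright, near the middle of the round cork trivet (not on the pot lid), holding it until it stands there, and let go.

Things in the scene. Friction and masses are not known exactly. Their poses are not given: they have to be found in the camera images.
- masher: Pale wooden masher, round, 195 mm tall, 0.22 kg. Origin: centre of its flat foot; z up along the handle. Head 50 mm across up to 64 mm; 45 degree shoulder to 32 mm across at 73 mm; straight 32 mm handle up to 185 mm, blunt end. At the start its axes are the stand's. Grip the handle from above about 150 mm over the origin, fingers closing along x; 30 N grip holds it.
- stand: Dark wooden stand, fixed. Origin: centre of underside. Base 120 (x) by 190 (y) by 12 mm; the foot rests on it in a 10 mm high rim with 4 mm play. Posts at y = +-70 mm, 120 mm tall, carry the jaws. A straight pull jams the shoulder under the jaws. Held 150 mm up, rock it 25 mm to +y, then -y, tilting the tool 10 degrees with it; it pivots on its foot's edge. Raise the foot 130 mm to clear.
- jaw_left (a joint): Left jaw, on the stand's +y side: yellow bar with cork tip, 34 mm wide, 88 to 108 mm over the counter. Value in m: 0 = closed on the neck (as at the start), grows to 0.022 as the handle pushes it outwards (+y). About 18 N of dry friction; it stays where it is pushed. With both at 0.009 or more the head passes.
- jaw_right (a joint): Right jaw, on the stand's -y side, the mirror image: 0 = closed, grows to 0.022 as it is pushed outwards (-y); about 18 N of dry friction, stays where it is pushed.
- trivet: Round brown cork trivet, 136 mm across, 12 mm thick, fixed flat on the counter. Origin: centre of its underside, top 12 mm above. The aluminium pot lid nearby (160 mm across, with a knob, 42 mm tall) is not the place; nothing taller stands within 90 mm of trivet or stand, save the stand itself.

How it is judged:
By the outcome, as a careful person would: the job done as asked, in the order asked, and still so for the second after the job is handed in, with the robot touching nothing.
It also fails if it takes over 56 s, if anything falls off the work surface, if the arm or the gripper's body presses on something with over 40 N, if the wrist force passes 120 N, or if a joint passes its speed limit or range.

ROBOT

A 6-joint arm with a two-finger parallel gripper is mounted at the origin on the work surface. World frame = base frame: x ahead of the robot, y to its left, z up, the work surface at z = 0. Lengths are in mm, angles in rad, forces in N, time in s.
With the tool pointing down it reaches from about 275 to 750 mm from the base axis. Payload 10.2 kg.
Tool frame: the origin (TCP) lies at the centre of the arm's flange, where the gripper is bolted on; the fingertips stand 173 mm ahead of it and the grasp point (between the pads) lies 155 mm ahead of it; z points along the fingers, y is the line along which they close (so a half turn about z gives the same grasp; the last joint's range is limited). The gripper opens to 85 mm and grips with 20 to 120 N. Pads are 22 mm wide; open, the fingers measure 114 mm over their backs; the gripper's body (76 mm by 85 mm) begins 54 mm behind the grasp point. The pads swing forward as they close: fully open they stand 13 mm farther back than shut.
Start: joints at [0.97, 0.313, 1.498, -0, 1.331, -0.223], TCP at [193.674, 487.978, 404.694] pointing down, gripper open.
Joint ranges: [-2.94, 2.94], [-0.97, 2.17], [0.19, 2.56], [-1.23, 4.37], [0.02, 3.11], [-2.88, 2.88]. Speed limits (rad/s): [2.39, 2.39, 3.01, 3.14, 3.14, 3.14].

INTERFACE

Orientations are given as a unit quaternion [w, x, y, z].
In Python, from rig import ctrl gives the robot as it stands.
- The arm moves only by the shell command python3 steer.py 'ROWS' [OPENING] [FORCE]. ROWS is a JSON list of rows, 1 to 8 of them, each of 6 numbers: dx, dy, dz in mm, then a rotation vector rx, ry, rz in rad; each row is the pose to reach, as a shift and turn from the pose commanded when the command began, along the tool's axes at that moment; what a row does not reach only later rows make up. A row lasts 1/10 s, in which the tool goes at most 50 mm and 0.15 rad, less where a joint would pass 70% of its speed; a pose out of reach is approached as far as the arm can. OPENING is the opening from 0.0 (shut) to 1.0 (fully open), set as the command begins (- or left out keeps the last). The fingers move at their own pace and stop on an object; FORCE is the grip in N (left out, the last holds). Time passes only in rows, so rows that do not move let the fingers close. It prints the time, the measured TCP pose, the force, the opening and the grip force at its end.
- ctrl.sense(): the state, without advancing time (a new reading comes with each control period).
- ctrl.capture(name): name is "side" or "top" or "wrist"; returns the picture (384x512x3 uint8, red, green, blue); there is no depth.
- ctrl.calibration(name): a dict with "fx", "fy", "cx", "cy" (pixels), "distortion" ([k1, k2, p1, p2, k3] as OpenCV has them; the pictures are not rectified), "position" and "attitude" of the camera in the world. Camera axes: x right, y down, z forward; pixel columns grow to the right and rows downward; lengths in mm; the calibration is good to about 2 mm. A picture is of the moment at which its call begins: read the wrist's pose just before it. calibration takes no time and is no camera call; for the wrist camera it gives the pose at the moment of the call.
- ctrl.finish_job(): hands the job in; it is judged then, once.
The state is a dict: "time_s": time; "joints": joint angles; "dq": joint speeds; "tau": joint torques, N m; "eef_pos": TCP position; "ee_rot": TCP orientation; "force": force on the tool from outside, world axes, zero at the start; "wrist_torque": the same for the moment, N m; "grip_width": opening from 0.0 (shut) to 1.0 (fully open); "grip_force": force on a finger pad.
Only numpy, scipy, OpenCV 4.12 (cv2) and the standard library are available. Lean on these libraries where they do the work, as an engineer would, in place of code of your own. Each camera call takes 0.05 s, during which the arm holds its last target. There are 200 camera calls.

## Working session

There is one attempt and no reset: what is moved stays moved. The work goes in short steps, Python scripts to look and compute and a shell command to move; the robot and the scene stay as the last step left them, time stands still between calls to the robot, and variables do not carry over. Pictures are saved under pics/ and viewed, at most 10 in all, crops included, and the job is handed in when it is done.

```bash
ls; mkdir -p pics; python3 - <<'E'
from rig import ctrl
import cv2,numpy as np
s=ctrl.sense();print(s)
ims=[]
for n in("side","top"):
    im=ctrl.capture(n);cv2.imwrite(f"pics/{n}0.png",im[...,::-1]);c=ctrl.calibration(n);print(n,c)
E
```

```text
pics
rig.py
steer.py
{'time_s': 0.0, 'joints': array([ 9.69585032e-01,  3.13475191e-01,  1.49846898e+00, -3.58290657e-06,
        1.33098458e+00, -2.23366659e-01]), 'dq': array([-0.00037275, -0.00075373, -0.00042877,  0.00096607,  0.00014123,
        0.00017803]), 'tau': array([ 1.77437381e-03, -4.12266755e+01, -2.59744298e+01, -5.48268997e-05,
        4.08675929e-03, -4.66147483e-06]), 'eef_pos': array([193.6548542 , 487.93671911, 404.11002137]), 'ee_rot': array([-2.66097836e-04,  1.87800036e-01,  9.82207056e-01, -6.12766941e-04]), 'force': array([ 0.36826048, -0.736591  , -0.38366958]), 'wrist_torque': array([ 0.06500734, -0.00272633, -0.02774439]), 'grip_force': 0.0, 'grip_width': 1.0023224071954107}
side {'fx': 486.34744136512927, 'fy': 486.34744136512927, 'cx': 257.71868192448915, 'cy': 193.58269595477924, 'distortion': array([-0.17331982,  0.        ,  0.        ,  0.        ,  0.        ]), 'position': array([ 288.73136916, -476.4717114 ,  766.59335986]), 'attitude': array([-0.3096238 ,  0.92020941, -0.22562162,  0.08026598])}
top {'fx': 382.39820728562273, 'fy': 382.39820728562273, 'cx': 251.97417032281604, 'cy': 196.1236219338321, 'distortion': array([-0.07412316,  0.        ,  0.        ,  0.        ,  0.        ]), 'position': array([501.919408  ,  19.02800605, 752.77913391]), 'attitude': array([-0.03835938,  0.71345874, -0.69857663,  0.03867656])}
```

View pics/side0.png

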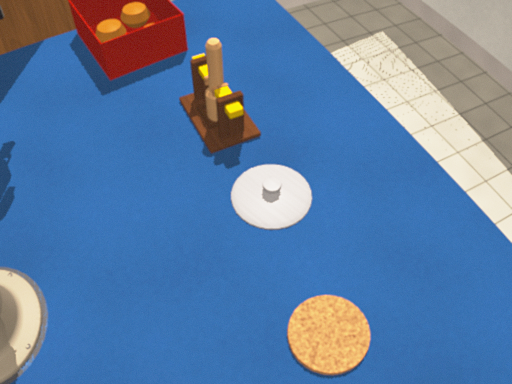

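View pics/top0.png

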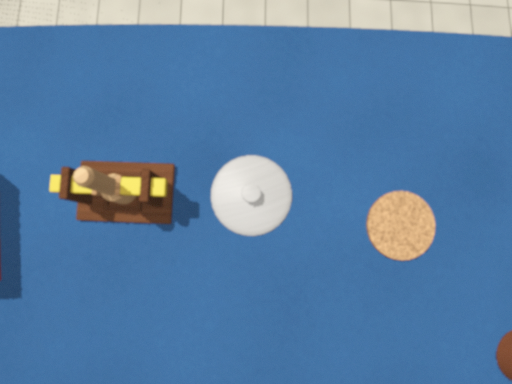

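The side view shows the handle top at about (213,42), the stand around (220,115), the lid at (271,197) and the trivet at (329,334). The top view shows the handle top at (83,176), stand corners near (80,160), (175,163), (173,224) and (77,221), and the trivet at (401,226). Next I'll measure these.

```bash
cat > h.py <<'E'
from rig import ctrl
import cv2,numpy as np
from scipy.spatial.transform import Rotation as R
def ray(n,px,c=None):
    c=c or ctrl.calibration(n)
    K=np.array([[c["fx"],0,c["cx"]],[0,c["fy"],c["cy"]],[0,0,1]])
    u=cv2.undistortPoints(np.float64(px).reshape(-1,1,2),K,c["distortion"])[:,0]
    M=R.from_quat(c["attitude"],scalar_first=True).as_matrix()
    d=np.c_[u,np.ones(len(u))]@M.T
    return c["position"],d/np.linalg.norm(d,axis=1)[:,None]
def plane(n,px,z,c=None):
    o,d=ray(n,px,c); return o+d*((z-o[2])/d[:,2])[:,None]
def tri(rs):  # list of (o,d) single rays -> point, rms miss
    A=np.zeros((3,3));b=np.zeros(3)
    for o,d in rs:
        P=np.eye(3)-np.outer(d,d);A+=P;b+=P@o
    p=np.linalg.solve(A,b)
    return p,[np.linalg.norm((np.eye(3)-np.outer(d,d))@(p-o)) for o,d in rs]
def big(m):
    cs,_=cv2.findContours(m.astype(np.uint8),cv2.RETR_EXTERNAL,cv2.CHAIN_APPROX_NONE)
    return max(cs,key=cv2.contourArea)
E
python3 - <<'E'
from h import *
T={}
roi={"side":((270,280,400,384),(150,20,270,160)),"top":((350,180,450,270),(40,140,190,240))}
for n in("side","top"):
    im=cv2.cvtColor(cv2.imread(f"pics/{n}0.png"),cv2.COLOR_BGR2HSV)
    H,S,V=[im[...,i].astype(int) for i in range(3)]
    def inroi(m,r):
        o=np.zeros(m.shape,bool);o[r[1]:r[3],r[0]:r[2]]=m[r[1]:r[3],r[0]:r[2]];return o
    cork=inroi((H<25)&(S>70)&(V>100),roi[n][0]);c=big(cork)
    print(n,"trivet",cv2.fitEllipse(c))
    p=plane(n,c[:,0],12);print(" world z12: ",cv2.minEnclosingCircle(np.float32(p[:,:2])))
    T[n]=cv2.fitEllipse(c)[0]
    notblue=inroi(~((H>95)&(H<130)&(S>80)),roi[n][1]);
    dark=inroi((H<20)|(H>170),roi[n][1])&(V<110)
    pale=inroi((H>5)&(H<22)&(V>130)&(S<170),roi[n][1])
    yel=inroi((H>22)&(H<35)&(S>180)&(V>120),roi[n][1])
    for nm,m in(("dark",dark),("pale",pale)):
        c=big(m);print(nm,cv2.contourArea(c),cv2.boundingRect(c),cv2.approxPolyDP(c,3,True)[:,0].tolist())
    nc,l,st,ce=cv2.connectedComponentsWithStats(yel.astype(np.uint8));print("yel",st[1:].tolist(),ce[1:].round(1).tolist())
    x0,y0,x1,y1=roi[n][1];big_=cv2.resize(cv2.imread(f"pics/{n}0.png")[y0:y1,x0:x1],None,fx=4,fy=4,interpolation=cv2.INTER_CUBIC)[:600,:600];cv2.imwrite(f"pics/{n}c.png",big_)
print(tri([(o,d[0]) for o,d in (ray(n,T[n]) for n in T)]))
E
```

```text
side trivet ((328.3134460449219, 334.4356994628906), (77.87564849853516, 82.65330505371094), 116.2681655883789)
 world z12:  ((531.1677856445312, -275.6208190917969), 68.99005889892578)
dark 2056.0 (187, 60, 73, 93) [[191, 62], [195, 97], [187, 113], [210, 151], [257, 136], [243, 139], [243, 115], [229, 119], [223, 110], [225, 103], [234, 100], [242, 104], [242, 95], [216, 102], [216, 122], [207, 117], [204, 90], [208, 86], [197, 72], [197, 66], [206, 60]]
pale 912.0 (204, 38, 24, 83) [[211, 38], [218, 40], [211, 38], [206, 43], [208, 75], [204, 78], [209, 87], [205, 95], [208, 115], [216, 120], [215, 99], [223, 99], [216, 98], [213, 90], [227, 84], [222, 82], [220, 43], [210, 44]]
yel [[193, 54, 11, 5, 21], [198, 64, 10, 14, 98], [215, 86, 17, 12, 127], [225, 101, 18, 18, 246]] [[197.8, 56.2], [203.0, 70.0], [222.1, 91.4], [233.6, 109.3]]
top trivet ((400.55084228515625, 225.39305114746094), (65.9718017578125, 68.51123046875), 144.96981811523438)
 world z12:  ((532.1243896484375, -272.6147155761719), 67.92728424072266)
dark 1764.5 (64, 167, 110, 57) [[173, 167], [173, 180], [167, 185], [165, 197], [149, 195], [149, 180], [158, 176], [150, 170], [147, 200], [134, 197], [126, 204], [109, 202], [99, 194], [70, 193], [73, 170], [68, 168], [64, 198], [89, 205], [105, 220], [122, 221], [114, 221], [116, 212], [140, 213], [148, 219], [135, 222], [167, 223]]
pale 1245.0 (72, 162, 101, 40) [[72, 175], [78, 184], [89, 187], [94, 169], [111, 170], [106, 175], [115, 182], [114, 193], [101, 194], [114, 201], [121, 198], [119, 180], [124, 175], [117, 171], [138, 172], [147, 167], [170, 181], [172, 166], [84, 162]]
yel [] []
(array([ 531.96855165, -275.56805957,    3.94991442]), [np.float64(0.1265950698230831), np.float64(0.12659506982274968)])
```

View pics/sidec.png

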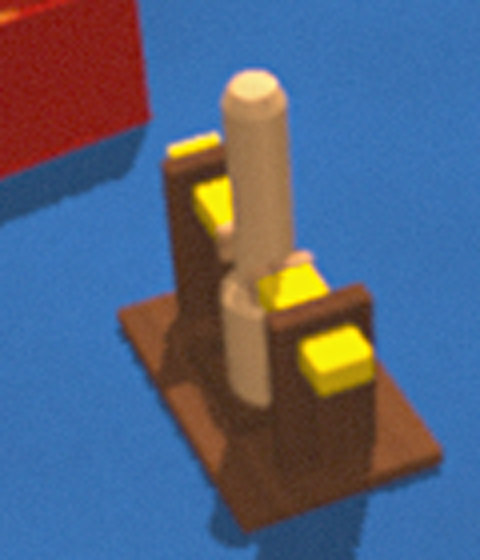

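View pics/topc.png

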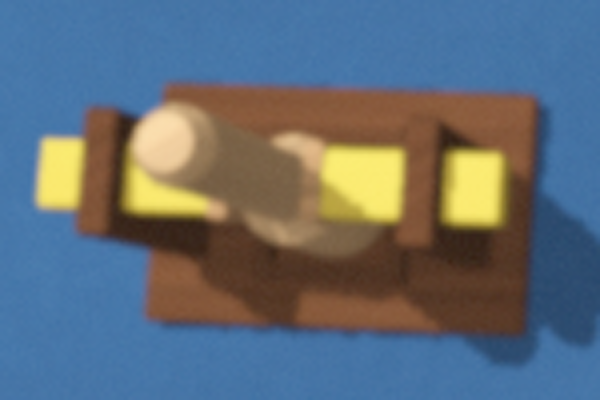

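The crops show the handle's end face at side (213.2,41.5) and top (81,175), plus the base corners.

```bash
python3 - <<'E'
from h import *
def two(a,b):
    return tri([(o,d[0]) for o,d in (ray("side",a),ray("top",b))])
S=lambda x,y:(150+x/4-.4,20+y/4-.4); T=lambda x,y:(40+x/4-.4,140+y/4-.4)
print("handle top",two(S(253,86),T(164,140)))
print("corner A",two(S(120,311),T(148,317)))
print("corner B",two(S(247,524),T(521,330)))
print("corner C",two(S(440,453),T(536,97)))
print("post R top: ",two(S(271,325),T(405,247)), two(S(370,288),T(410,117)))
c=plane("top",[T(165,84),T(536,97),T(521,330),T(148,317)],12)
print(c.round(1),c.mean(0))
d=(c[0]-c[1]+c[3]-c[2]);e=c[0]-c[3]+c[1]-c[2];print(np.degrees(np.arctan2(d[1],d[0]))-90,np.degrees(np.arctan2(e[1],e[0])),np.linalg.norm(d)/2,np.linalg.norm(e)/2)
s=ctrl.sense();print(R.from_quat(s["ee_rot"],scalar_first=True).as_matrix().round(3))
w=ctrl.capture("wrist");cv2.imwrite("pics/w0.png",w[...,::-1]);print(ctrl.calibration("wrist"))
E
```

```text
handle top (array([588.24530348, 272.43266151, 204.85741792]), [np.float64(0.18334369276238288), np.float64(0.18334369276223422)])
corner A (array([531.08811229, 363.96300127,  10.55028679]), [np.float64(0.3346621405095698), np.float64(0.33466214050962484)])
corner B (array([529.1639465 , 178.81671733,   7.31125088]), [np.float64(0.10179560203208018), np.float64(0.10179560203214125)])
corner C (array([643.74399548, 176.36896921,   9.13627249]), [np.float64(0.6158091841576789), np.float64(0.6158091841574642)])
post R top:  (array([560.65948828, 206.86789463, 111.55524599]), [np.float64(1.6014948258882844), np.float64(1.6014948258881143)]) (array([616.19397725, 207.29730314, 113.18183328]), [np.float64(1.5642512207023427), np.float64(1.5642512207024322)])
[[647.2 363.2  12. ]
 [643.8 175.5  12. ]
 [528.9 177.9  12. ]
 [530.7 363.4  12. ]] [587.64638694 269.99753226  12.        ]
-0.804939278677864 -0.6450844801711525 186.6241883002937 115.66972352277672
[[-0.929  0.369 -0.001]
 [ 0.369  0.929 -0.001]
 [ 0.    -0.001 -1.   ]]
{'fx': 317.50011400243966, 'fy': 317.50011400243966, 'cx': 254.89913179062276, 'cy': 198.01573480786604, 'distortion': array([-0.03737139,  0.        ,  0.        ,  0.        ,  0.        ]), 'position': array([131.67262009, 511.67820382, 372.79226817]), 'attitude': array([0.11067218, 0.8203038 , 0.55621077, 0.0740468 ])}
```

View pics/w0.png

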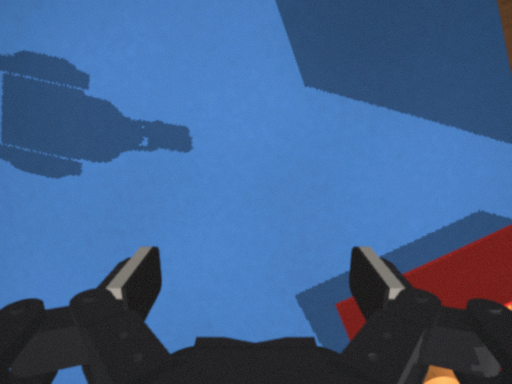

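```bash
cat > go.py <<'E'
import sys
from h import *
# go.py x y z yaw_deg tilt_deg : target TCP; tool y along world yaw, tilt = lean of the tool about world x axis (positive -> top leans to +y)
x,y,z,yaw,t=map(float,sys.argv[1:])
s=ctrl.sense();M=R.from_quat(s["ee_rot"],scalar_first=True)
a=np.radians(yaw);ty=np.array([np.cos(a),np.sin(a),0]);tz=np.array([0,0,-1.])
G=R.from_rotvec(-np.radians(t)*ty)*R.from_matrix(np.c_[np.cross(ty,tz),ty,tz])
print("pos",s["eef_pos"].round(1),"d",M.inv().apply(np.array([x,y,z])-s["eef_pos"]).round(1),"rot",(M.inv()*G).as_rotvec().round(3),"t",s["time_s"],"F",s["force"].round(1))
E
python3 steer.py '[[-40,-5,-5,0,0,0.1],[-85,-10,-10,0,0,0.22],[-130,-16,-10,0,0,0.34],[-175,-22,-10,0,0,0.46],[-220,-28,-10,0,0,0.58],[-265,-33,-10,0,0,0.7],[-310,-38,-10,0,0,0.82],[-345,-43,-10,0,0,0.92]]' 1.0
python3 go.py 588 271.5 410 -0.8 0
```

```text
time_s: 0.95
eef_pos: [500.5, 319.2, 414.2]
ee_rot: [-0.0, 0.607, 0.795, -0.0]
force: [-0.8, 0.5, -1.0]
grip_width: 1.002
grip_force: 0.0
pos [500.5 319.2 414.2] d [-69.1  71.8   4.2] rot [-0.001  0.     0.281] t 0.95 F [-0.8  0.5 -1. ]
```

```bash
cat > w.py <<'E'
import sys
from h import *
c=ctrl.calibration("wrist");im=ctrl.capture("wrist")
np.save(f"pics/{sys.argv[1]}.npy",c,allow_pickle=True);cv2.imwrite(f"pics/{sys.argv[1]}.png",im[...,::-1])
E
python3 w.py w1
python3 steer.py '[[-20,20,0,0,0,0.07],[-40,40,2,0,0,0.14],[-58,60,4,0,0,0.21],[-69,72,4,0,0,0.281],[-69,72,4,0,0,0.281],[-69,72,4,0,0,0.281]]'
python3 go.py 588 271.5 410 -0.8 0; python3 w.py w2
python3 -c "
import cv2,numpy as np
cv2.imwrite('pics/w12.png',np.hstack([cv2.resize(cv2.imread(f'pics/w{i}.png'),(400,300)) for i in (1,2)]))"
```

```text
time_s: 1.6
eef_pos: [586.1, 274.0, 410.3]
ee_rot: [-0.0, 0.709, 0.705, -0.0]
force: [-0.0, -1.2, 0.1]
grip_width: 0.997
grip_force: 0.0
pos [586.1 274.  410.3] d [-2.5  2.   0.3] rot [-0.001  0.     0.008] t 1.6 F [-0.  -1.2  0.1]
```

View pics/w12.png

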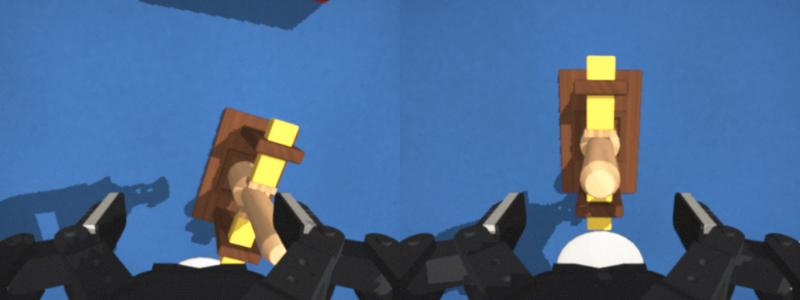

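The left half (w1) shows the masher off-axis; in the right half (w2) the handle is centred between the fingers. Its end face is at about (257,230) full-size, and the yellow jaws run straight down the picture, so the yaw is right. I'll check with a ray.

```bash
python3 - <<'E'
from h import *
c=np.load("pics/w2.npy",allow_pickle=True).item()
im=cv2.cvtColor(cv2.imread("pics/w2.png"),cv2.COLOR_BGR2HSV);H,S,V=[im[...,i].astype(int) for i in range(3)]
m=(H>5)&(H<22)&(S<150)&(V>190);m[:200]=0;m[265:]=0;m[:,:200]=0;m[:,310:]=0
k=big(m);print(cv2.boundingRect(k),cv2.fitEllipse(k));e=cv2.fitEllipse(k)[0]
print(plane("wrist",[e,(257,230)],207,c),tri([(o,d[0]) for o,d in (ray("wrist",e,c),ray("top",(80.6,174.6)),ray("side",(212.9,41.1)))]))
y=(H>22)&(H<35)&(S>150)&(V>150)
for r in(75,85,95,115,135,155):
    x=np.where(y[r])[0];
    if len(x):print(r,x.min(),x.max(),plane("wrist",[((x.min()+x.max())/2,r)],108,c).round(1))
E
```

```text
(232, 200, 50, 54) ((257.4295654296875, 225.74444580078125), (47.50978088378906, 55.69282913208008), 10.951009750366211)
[[587.32739858 276.16113566 207.        ]
 [587.06515147 273.55047634 207.        ]] (array([588.31356916, 274.04152381, 203.07150099]), [np.float64(1.1496277874470795), np.float64(0.8893491117480409), np.float64(0.7485740327447239)])
75 240 240 [[574.5 368.2 108. ]]
85 240 240 [[574.3 360.5 108. ]]
95 239 274 [[587.7 352.6 108. ]]
135 239 273 [[587.  320.4 108. ]]
155 239 273 [[586.9 303.6 108. ]]
```

```bash
python3 go.py 587.5 272.3 317 -0.8 0
```

```text
pos [585.7 274.3 410.6] d [-2.   1.8 93.6] rot [-0.001 -0.     0.008] t 1.65 F [-0.6  0.1  0.6]
```

```bash
python3 steer.py '[[-1,1,15,0,0,0.008],[-2,2,35,0,0,0.008],[-2,2,55,0,0,0.008],[-2,2,75,0,0,0.008],[-2,2,88,0,0,0.008],[-2,2,94,0,0,0.008],[-2,2,94,0,0,0.008]]'
python3 go.py 587.5 272.3 317 -0.8 0
```

```text
time_s: 2.35
eef_pos: [588.1, 272.0, 316.5]
ee_rot: [-0.0, 0.712, 0.702, -0.0]
force: [0.7, 0.5, 0.6]
grip_width: 1.004
grip_force: 0.0
pos [588.1 272.  316.5] d [ 0.3 -0.6 -0.5] rot [-0.001  0.    -0.001] t 2.35 F [0.7 0.5 0.6]
```

```bash
python3 steer.py '[[0,0,0,0,0,0],[0,0,0,0,0,0],[0,0,0,0,0,0],[0,0,0,0,0,0],[0,0,0,0,0,0],[0,0,0,0,0,0],[0,0,0,0,0,0],[0,0,0,0,0,0]]' 0.0 40
python3 go.py 587.5 272.3 317 -0.8 0; python3 w.py w3
```

```text
time_s: 3.15
eef_pos: [588.3, 271.8, 317.3]
ee_rot: [-0.0, 0.713, 0.701, 0.0]
force: [-2.9, -0.7, 5.3]
grip_width: 0.365
grip_force: 39.6
pos [588.3 271.8 317.3] d [ 0.5 -0.8  0.3] rot [-0.    -0.    -0.002] t 3.15 F [-2.9 -0.7  5.3]
```

View pics/w3.png

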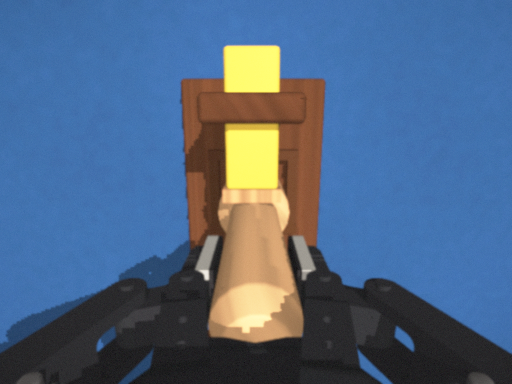

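The grasp is good: the handle sits between the pads, with the left jaw closed on the neck at row ~188. Next I rock to +y, pivoting on the foot's edge.

```bash
python3 steer.py '[[4,0,-0.3,0,-0.013,0],[10,0,-0.6,0,-0.033,0],[17,0,-0.9,0,-0.055,0],[24,0,-1,0,-0.078,0],[31,0,-1,0,-0.101,0],[38,0,-0.8,0,-0.124,0],[45,0,-0.5,0,-0.148,0],[50,0,0,0,-0.165,0]]'
python3 steer.py '[[3,0,0,0,-0.01,0],[3,0,0,0,-0.01,0],[3,0,0,0,-0.01,0]]'; python3 w.py w4; python3 go.py 587.5 272.3 317 -0.8 0
```

```text
time_s: 4.0
eef_pos: [589.5, 320.4, 316.4]
ee_rot: [0.06, 0.71, 0.698, -0.062]
force: [-4.5, -13.2, 5.8]
grip_width: 0.363
grip_force: 39.6
time_s: 4.3
eef_pos: [589.5, 323.8, 315.9]
ee_rot: [0.063, 0.71, 0.698, -0.064]
force: [-2.6, -7.7, 2.6]
grip_width: 0.361
grip_force: 39.6
pos [589.5 323.8 315.9] d [-50.9  -1.1   8.1] rot [-0.001  0.179 -0.003] t 4.35 F [-2.3 -8.1  2.7]
```

```bash
python3 steer.py '[[-8,0,0.6,0,0.026,0],[-16,0,1.6,0,0.052,0],[-24,0,2.8,0,0.08,0],[-32,0,4.1,0,0.108,0],[-40,0,5.6,0,0.137,0],[-47,0,7.2,0,0.163,0],[-51,0,8.1,0,0.177,0],[-51,0,8.1,0,0.177,0]]'
python3 go.py 588.3 271.8 317 -0.8 0;python3 go.py 587.6 218.5 316.8 -0.8 -10
```

```text
time_s: 5.15
eef_pos: [588.2, 275.0, 323.2]
ee_rot: [-0.0, 0.712, 0.702, 0.007]
force: [-5.6, 13.1, 31.0]
grip_width: 0.367
grip_force: 44.5
pos [588.2 275.  323.2] d [-3.3  0.1  6.1] rot [ 0.009 -0.01  -0.001] t 5.15 F [-5.6 13.1 31. ]
pos [588.2 275.  323.2] d [-56.6   0.2   5.8] rot [ 0.009  0.164 -0.001] t 5.15 F [-5.6 13.1 31. ]
```

The tool sits 6 mm high with 31 N pushing up, so I'll look before going on.

```bash
python3 w.py w5; python3 - <<'E'
from h import *
s=ctrl.capture("side")[...,::-1];cv2.imwrite("pics/s5.png",s)
a=cv2.resize(s[20:170,140:290],(400,400),interpolation=cv2.INTER_CUBIC)
w=lambda n:cv2.resize(cv2.imread(f"pics/{n}.png"),(400,300))
o=np.zeros((600,800,3),np.uint8);o[:300,:400]=w("w4");o[300:,:400]=w("w5");o[:400,400:]=a
cv2.imwrite("pics/m5.png",o)
E
```

```text
(no output)
```

View pics/m5.png

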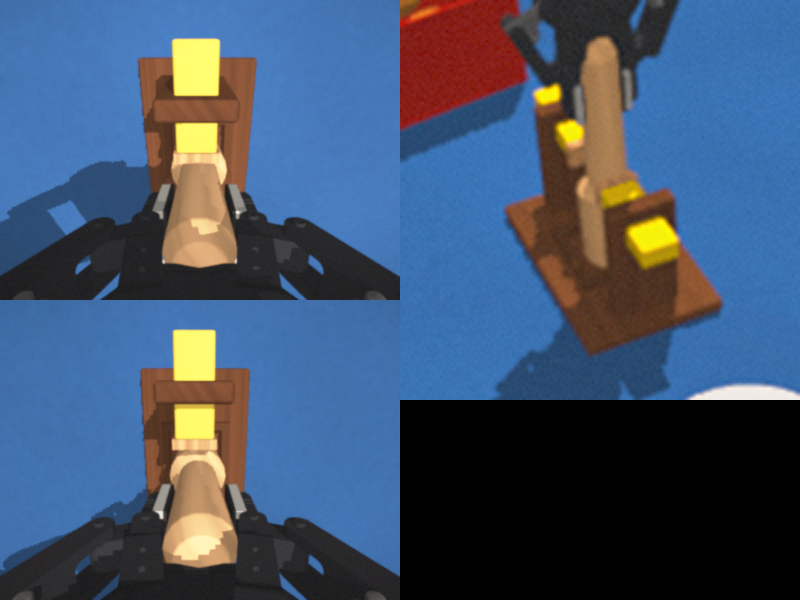

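Upper left (tilted +y) and lower left (back upright) show the left jaw pushed back. The side crop suggests the head is a few mm high, so the foot's edge may sit on the rim. I'll measure the handle end from the side and wrist views.

```bash
python3 - <<'E'
from h import *
c=np.load("pics/w5.npy",allow_pickle=True).item()
s=cv2.imread("pics/s5.png");w=cv2.imread("pics/w5.png")
o=np.zeros((600,800,3),np.uint8)
o[:,:400]=cv2.resize(s[30:120,190:250],(400,600),interpolation=cv2.INTER_CUBIC)
o[:,400:]=cv2.resize(w[140:380,176:336],(400,600),interpolation=cv2.INTER_CUBIC)
cv2.imwrite("pics/z5.png",o)
E
```

```text
(no output)
```

View pics/z5.png

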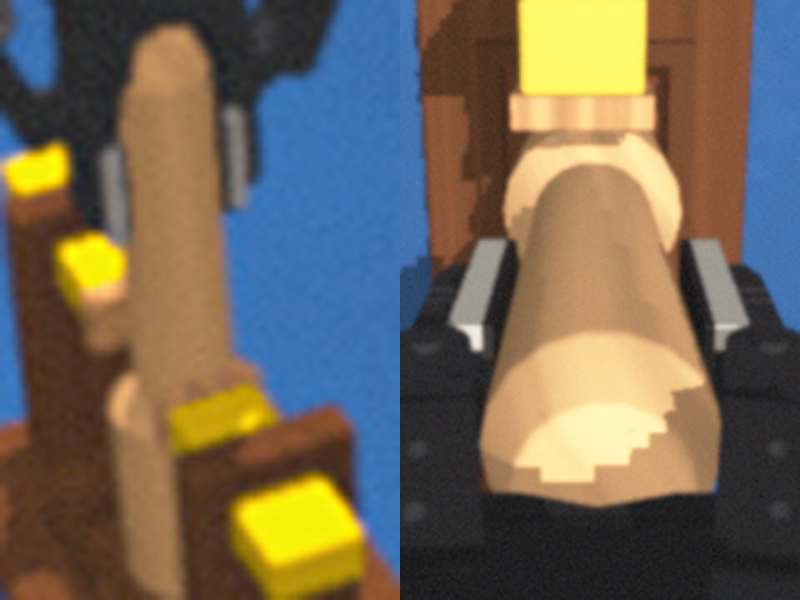

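```bash
python3 - <<'E'
from h import *
c=np.load("pics/w5.npy",allow_pickle=True).item()
f=lambda px,q,n:tri([(o,d[0]) for o,d in (ray("wrist",px,c),ray("side",q))])
print("end",f((254.8,316),(215.4,37.1),0))
o,d=ray("wrist",[(254.8,316),(254.8,206),(254,196),(254.8,193)],c);print(o)
for i,n in enumerate(("end","neck front","shoulder front","cork edge low")):
    print(n,"y at z:",[(z,round(o[1]+d[i,1]*(z-o[2])/d[i,2],1)) for z in (213,207,98,92,88,85,82,76)])
E
```

```text
end (array([592.87857166, 279.56867636, 207.14027931]), [np.float64(3.782437088872412), np.float64(3.782437088872531)])
[589.57508509 341.24867078 292.38173959]
end y at z: [(213, np.float64(285.2)), (207, np.float64(280.9)), (98, np.float64(203.9)), (92, np.float64(199.6)), (88, np.float64(196.8)), (85, np.float64(194.7)), (82, np.float64(192.6)), (76, np.float64(188.3))]
neck front y at z: [(213, np.float64(318.2)), (207, np.float64(316.4)), (98, np.float64(284.7)), (92, np.float64(283.0)), (88, np.float64(281.8)), (85, np.float64(281.0)), (82, np.float64(280.1)), (76, np.float64(278.3))]
shoulder front y at z: [(213, np.float64(320.9)), (207, np.float64(319.3)), (98, np.float64(291.3)), (92, np.float64(289.8)), (88, np.float64(288.8)), (85, np.float64(288.0)), (82, np.float64(287.2)), (76, np.float64(285.7))]
cork edge low y at z: [(213, np.float64(321.7)), (207, np.float64(320.2)), (98, np.float64(293.3)), (92, np.float64(291.8)), (88, np.float64(290.8)), (85, np.float64(290.1)), (82, np.float64(289.3)), (76, np.float64(287.8))]
```

The handle end is at y≈281 and the neck axis at y≈265, so the masher still leans about 8° to +y. The foot has shifted towards -y, with its edge up on the rim, and the handle pivoted in the pads. To mend it, I'll release slightly, align the tool to the lean, regrip harder, then lever towards -y so the foot slides back in.

```bash
python3 steer.py '[[0,0,0,0,0,0],[0,0,-1,0,0,0],[0,0,-2,0,0,0],[6,0,-2,0,-0.035,0],[12,0,-1,0,-0.07,0],[18,0,-1,0,-0.105,0],[22,0,-1,0,-0.14,0],[22,0,-1,0,-0.14,0]]' 0.55 80
python3 go.py 588.3 297 321 -0.8 8; python3 w.py w6
python3 - <<'E'
from h import *
w=lambda n:cv2.imread(f"pics/{n}.png")[140:380,176:336]
o=np.hstack([cv2.resize(w("w6"),(400,600),interpolation=cv2.INTER_CUBIC),cv2.resize(w("w3"),(400,600),interpolation=cv2.INTER_CUBIC)])
cv2.imwrite("pics/z6.png",o)
s=ctrl.capture("side")[...,::-1];cv2.imwrite("pics/s6.png",s)
E
```

```text
time_s: 6.05
eef_pos: [588.8, 295.4, 317.4]
ee_rot: [0.048, 0.711, 0.7, -0.05]
force: [-0.1, 0.6, 0.1]
grip_width: 0.551
grip_force: 0.0
pos [588.8 295.4 317.4] d [ 1.1 -0.5 -3.7] rot [-0.001 -0.001 -0.001] t 6.05 F [-0.1  0.6  0.1]
```

View pics/z6.png

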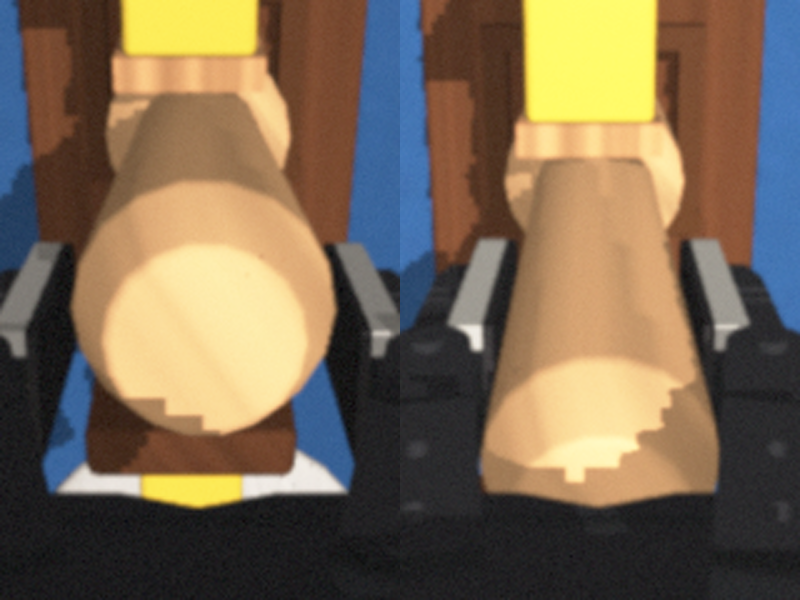

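Released, the masher leans on the left jaw and its end face (wrist about (258,276)) is now clear of the gripper body. I'll measure its end and neck again.

```bash
python3 - <<'E'
from h import *
c=np.load("pics/w6.npy",allow_pickle=True).item()
w=cv2.imread("pics/w6.png");s=cv2.imread("pics/s6.png")
o=np.zeros((600,800,3),np.uint8)
o[:,:400]=cv2.resize(s[30:120,190:250],(400,600),interpolation=cv2.INTER_CUBIC)
t=ctrl.capture("top")[...,::-1];cv2.imwrite("pics/t6.png",t)
o[:300,400:]=cv2.resize(t[130:250,30:190],(400,300),interpolation=cv2.INTER_CUBIC)
cv2.imwrite("pics/z6b.png",o)
P=[(176+205/2.5,140+340/2.5),(176+205/2.5,140+95/2.5),(176+200/2.5,140+53/2.5),(176+205/2.5,140+432/2.5)]
o,d=ray("wrist",P,c);print(o)
for i,n in enumerate(("end","cork end","yellow/cork","end lower rim")):
    print(n,[(z,(o+d[i]*(z-o[2])/d[i,2])[:2].round(1)) for z in (212,207,202,197,108,98)])
c3=np.load("pics/w3.npy",allow_pickle=True).item()
print(plane("wrist",[(176+200/2.5,140+158/2.5),(176+200/2.5,140+121/2.5)],108,c3),"w3 closed cork")
E
```

```text
[589.82914534 356.39586092 277.01437856]
end [(212, array([589.7, 307.2])), (207, array([589.7, 303.4])), (202, array([589.7, 299.6])), (197, array([589.7, 295.8])), (108, array([589.5, 228.4])), (98, array([589.5, 220.9]))]
cork end [(212, array([590. , 333.1])), (207, array([590.1, 331.3])), (202, array([590.1, 329.5])), (197, array([590.1, 327.8])), (108, array([590.4, 295.9])), (98, array([590.4, 292.3]))]
yellow/cork [(212, array([589.7, 336.9])), (207, array([589.7, 335.4])), (202, array([589.6, 333.9])), (197, array([589.6, 332.4])), (108, array([589.4, 305.8])), (98, array([589.4, 302.8]))]
end lower rim [(212, array([589.6, 295.2])), (207, array([589.5, 290.5])), (202, array([589.5, 285.8])), (197, array([589.5, 281.1])), (108, array([589.1, 197.3])), (98, array([589.1, 187.9]))]
[[589.10305469 285.76864878 108.        ]
 [589.24958676 294.64465935 108.        ]] w3 closed cork
```

View pics/z6b.png

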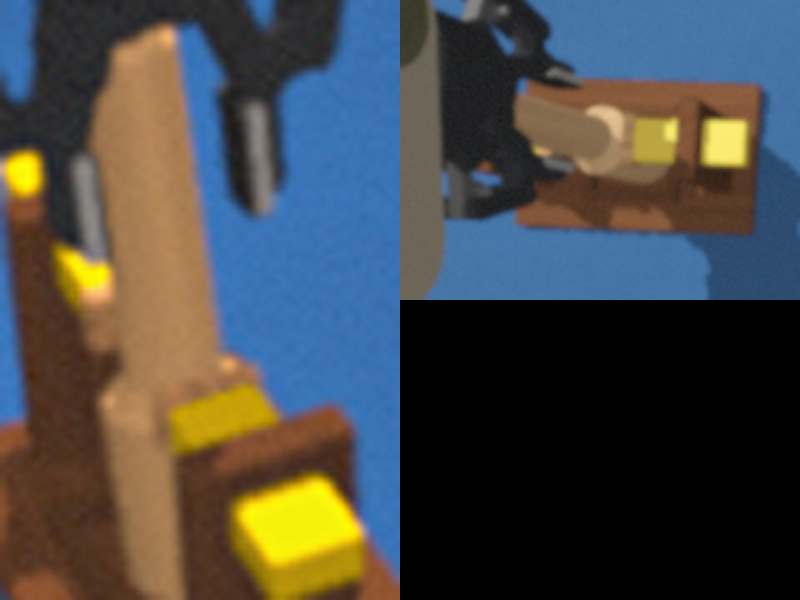

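Left jaw has moved about 10 mm. The masher leans about 13°, with its foot centre at y≈258 (seat is at 272). I'll align with it and regrip firmly.

```bash
python3 go.py 589.2 327.4 314 -0.8 13
```

```text
pos [588.9 294.7 317.9] d [32.9 -0.2 -0.6] rot [-0.001 -0.09  -0.002] t 6.2 F [ 1.4 -0.3 -0.2]
```

```bash
python3 steer.py '[[8,0,0,0,-0.022,0],[16,0,0,0,-0.045,0],[24,0,-0.5,0,-0.07,0],[33,0,-0.5,0,-0.09,0],[33,0,-0.5,0,-0.09,0],[33,0,-0.5,0,-0.09,0]]'
python3 steer.py '[[0,0,0,0,0,0],[0,0,0,0,0,0],[0,0,0,0,0,0],[0,0,0,0,0,0],[0,0,0,0,0,0],[0,0,0,0,0,0]]' 0.0 100
python3 go.py 589.2 336.5 317 -0.8 13; python3 go.py 588.5 272.5 320 -0.8 0
python3 w.py w7;python3 - <<'E'
from h import *
w=lambda n:cv2.imread(f"pics/{n}.png")[140:380,176:336]
cv2.imwrite("pics/z7.png",cv2.resize(w("w7"),(400,600)))
E
```

```text
time_s: 6.8
eef_pos: [589.2, 328.1, 313.9]
ee_rot: [0.08, 0.708, 0.697, -0.081]
force: [0.4, 0.3, -0.4]
grip_width: 0.549
grip_force: 0.0
time_s: 7.4
eef_pos: [589.3, 327.7, 314.4]
ee_rot: [0.08, 0.708, 0.697, -0.081]
force: [-1.5, 1.4, 3.5]
grip_width: 0.352
grip_force: 98.7
pos [589.3 327.7 314.4] d [ 7.9 -0.2 -4.5] rot [-0.     0.001 -0.002] t 7.4 F [-1.5  1.4  3.5]
pos [589.3 327.7 314.4] d [-55.1   0.1   7. ] rot [ 0.     0.228 -0.002] t 7.4 F [-1.5  1.4  3.5]
```

View pics/z7.png

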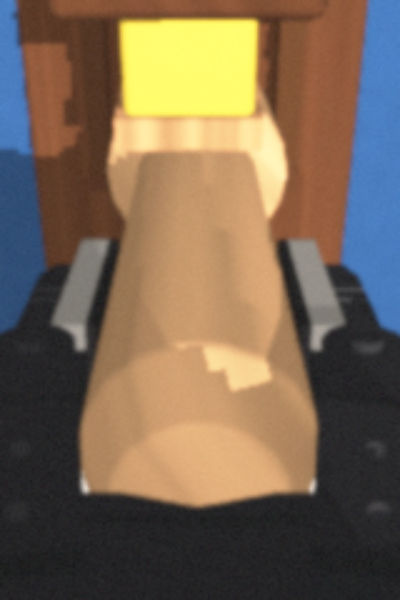

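The handle now lies nearly aligned with the tool, as it did at the first grasp. I have also gone past the allowed 10 pictures (this is the 12th), so I'll view no more and use numbers only.

```bash
python3 steer.py '[[0,0,-2,0,0,0],[0,0,-4,0,0,0],[2,0,-4.5,0,0,0],[5,0,-4.5,0,0,0],[8,0,-4.5,0,0,0],[11,0,-4.5,0,0,0],[11,0,-4.5,0,0,0]]'
python3 go.py 588.5 272.5 321 -0.8 0
```

```text
time_s: 8.15
eef_pos: [589.9, 337.4, 316.9]
ee_rot: [0.082, 0.708, 0.696, -0.085]
force: [-4.7, -17.2, 8.4]
grip_width: 0.352
grip_force: 100.0
pos [589.9 337.4 316.9] d [-64.1  -0.3  11.2] rot [-0.002  0.236 -0.004] t 8.15 F [ -4.7 -17.2   8.4]
```

```bash
python3 steer.py '[[-8,0,0.5,0,0.029,0],[-16,0,1.2,0,0.058,0],[-24,0,2.2,0,0.088,0],[-32,0,3.5,0,0.118,0],[-40,0,5,0,0.147,0],[-48,0,7,0,0.177,0],[-56,0,9,0,0.206,0],[-64,0,11,0,0.236,0]]'
python3 steer.py '[[0,0,0,0,0,0],[0,0,0,0,0,0]]'
python3 go.py 588.5 272.5 317 -0.8 0; python3 w.py w8
```

```text
time_s: 8.95
eef_pos: [588.5, 273.4, 318.9]
ee_rot: [-0.003, 0.713, 0.701, 0.002]
force: [-0.1, -6.8, -6.2]
grip_width: 0.349
grip_force: 99.1
time_s: 9.15
eef_pos: [588.6, 273.5, 319.0]
ee_rot: [-0.003, 0.713, 0.701, 0.002]
force: [0.2, -6.7, -3.7]
grip_width: 0.348
grip_force: 99.3
pos [588.6 273.5 319. ] d [-1.  -0.1  2. ] rot [-0.001 -0.006 -0.003] t 9.15 F [ 0.2 -6.7 -3.7]
```

```bash
for i in 1; do python3 steer.py '[[-1,0,0,0,0,0],[-2,0,1,0,0,0],[-2,0,2,0,0,0],[-2,0,3,0,0,0],[-2,0,3,0,0,0]]'; done; python3 go.py 588.5 272.5 317 -0.8 0; python3 w.py w9
python3 - <<'E'
from h import *
for n in("w3","w8","w9"):
    c=np.load(f"pics/{n}.npy",allow_pickle=True).item()
    im=cv2.cvtColor(cv2.imread(f"pics/{n}.png"),cv2.COLOR_BGR2HSV);H,S,V=[im[...,i].astype(int) for i in range(3)]
    y=((H>22)&(H<35)&(S>150)&(V>150))[:,250:258].mean(1)>.5
    r=np.where(y)[0];print(n,"yellow rows",r.min(),r.max(),"inner end y@108",plane("wrist",[(254,r.max()+.5)],108,c)[0,1].round(1),V[r.max()-2:r.max()+60:3,254].tolist())
E
```

```text
time_s: 9.7
eef_pos: [588.6, 272.0, 316.8]
ee_rot: [-0.002, 0.713, 0.701, 0.003]
force: [-0.1, -5.4, -0.2]
grip_width: 0.348
grip_force: 99.8
pos [588.6 272.  316.8] d [ 0.5 -0.1 -0.2] rot [ 0.001 -0.007 -0.002] t 9.7 F [-0.1 -5.4 -0.2]
w3 yellow rows 91 188 inner end y@108 294.6 [255, 242, 253, 253, 254, 253, 221, 207, 206, 207, 205, 208, 207, 211, 211, 213, 211, 211, 215, 211, 214]
w8 yellow rows 97 166 inner end y@108 310.0 [254, 247, 253, 253, 253, 252, 198, 204, 254, 254, 210, 208, 211, 204, 199, 201, 205, 205, 208, 207, 210]
w9 yellow rows 94 164 inner end y@108 310.4 [255, 241, 253, 253, 253, 252, 208, 200, 222, 255, 221, 210, 210, 215, 201, 203, 205, 205, 207, 208, 208]
```

```bash
python3 steer.py '[[0,0,0.7,0,0,0],[0,0,1.4,0,0,0],[0,0,2,0,0,0],[0,0,2,0,0,0]]'; python3 go.py 588.5 272.5 317 -0.8 0; python3 w.py w10
python3 - <<'E'
from h import *
for n in ("w3","w10"):
    c=np.load(f"pics/{n}.npy",allow_pickle=True).item()
    im=cv2.cvtColor(cv2.imread(f"pics/{n}.png"),cv2.COLOR_BGR2HSV);H,S,V=[im[...,i].astype(int) for i in range(3)]
    print(n,"col254 V,S from row 160",list(zip(range(160,260,3),V[160:260:3,254].tolist(),S[160:260:3,254].tolist())))
    for r in (215,220,225,230,300,320): 
        m=(H[r]>3)&(H[r]<24)&(V[r]>110);m[:200]=0;m[310:]=0;x=np.where(m)[0];print(r,x.min(),x.max())
print(ctrl.sense()["wrist_torque"])
E
```

```text
time_s: 10.15
eef_pos: [588.5, 272.2, 316.5]
ee_rot: [-0.002, 0.713, 0.701, 0.003]
force: [-3.6, -5.3, 10.2]
grip_width: 0.351
grip_force: 100.8
pos [588.5 272.2 316.5] d [ 0.4 -0.  -0.5] rot [ 0.002 -0.008 -0.002] t 10.15 F [-3.6 -5.3 10.2]
w3 col254 V,S from row 160 [(160, 255, 148), (163, 255, 148), (166, 255, 150), (169, 255, 148), (172, 255, 149), (175, 255, 150), (178, 255, 151), (181, 255, 150), (184, 255, 149), (187, 253, 160), (190, 251, 114), (193, 253, 104), (196, 253, 104), (199, 253, 104), (202, 247, 118), (205, 219, 116), (208, 205, 121), (211, 206, 120), (214, 206, 119), (217, 209, 117), (220, 208, 120), (223, 208, 119), (226, 210, 118), (229, 210, 121), (232, 213, 117), (235, 211, 120), (238, 214, 118), (241, 214, 119), (244, 216, 118), (247, 214, 119), (250, 215, 117), (253, 215, 117), (256, 215, 119), (259, 213, 117)]
215 200 309
220 200 309
225 200 309
230 200 309
300 213 298
320 209 302
w10 col254 V,S from row 160 [(160, 255, 150), (163, 254, 157), (166, 244, 132), (169, 252, 106), (172, 252, 109), (175, 252, 109), (178, 251, 109), (181, 200, 121), (184, 201, 118), (187, 249, 101), (190, 254, 85), (193, 213, 121), (196, 213, 120), (199, 211, 118), (202, 208, 118), (205, 200, 117), (208, 204, 119), (211, 204, 120), (214, 207, 118), (217, 206, 120), (220, 207, 119), (223, 208, 120), (226, 211, 116), (229, 212, 120), (232, 211, 116), (235, 212, 118), (238, 210, 120), (241, 216, 118), (244, 214, 118), (247, 213, 117), (250, 213, 120), (253, 211, 118), (256, 214, 120), (259, 215, 119)]
215 200 309
220 200 309
225 200 309
230 200 309
300 211 300
320 209 301
[-1.70332169  0.86427133  0.07352158]
```

```bash
python3 - <<'E'
from h import *
c=np.load("pics/w10.npy",allow_pickle=True).item()
o,d=ray("wrist",[(254,191.5),(254,180)],c)
for i in(0,1):print([(z,(o+d[i]*(z-o[2])/d[i,2])[1].round(1)) for z in (85,80,76)])
E
python3 steer.py '[[0,0,-1,0,0,0],[0,0,-1,0,0,0]]'; python3 go.py 588.3 252 319 -0.8 -4;python3 go.py 587.6 218.5 319 -0.8 -10
```

```text
[(85, np.float64(289.3)), (80, np.float64(288.1)), (76, np.float64(287.2))]
[(85, np.float64(297.0)), (80, np.float64(295.9)), (76, np.float64(295.1))]
time_s: 10.4
eef_pos: [588.5, 272.1, 316.5]
ee_rot: [-0.002, 0.713, 0.701, 0.003]
force: [-1.0, -4.3, 4.0]
grip_width: 0.351
grip_force: 100.0
pos [588.5 272.1 316.5] d [-20.1   0.1  -2.7] rot [ 0.001  0.062 -0.002] t 10.4 F [-1.  -4.3  4. ]
pos [588.5 272.1 316.5] d [-53.6  -0.1  -2.9] rot [ 0.001  0.167 -0.002] t 10.4 F [-1.  -4.3  4. ]
```

Seated: neck axis at y≈273, left jaw 15 mm back. Now rock to -y, with a smaller tilt plus the 4 mm play so the lifted edge stays below the rim top.

```bash
python3 steer.py '[[-3,0,0,0,0,0],[-6,0,0,0,0.006,0],[-11,0,-0.5,0,0.022,0],[-17,0,-0.8,0,0.042,0],[-23,0,-1,0,0.062,0],[-29,0,-1,0,0.082,0],[-35,0,-1,0,0.102,0],[-41,0,-0.8,0,0.122,0]]'
python3 steer.py '[[-1,0,0,0,0,0],[-1,0,0,0,0,0]]'
python3 go.py 588.5 272.1 316.5 -0.8 0;  python3 w.py w11; python3 -c "
from h import *
im=ctrl.capture('side')[...,::-1];cv2.imwrite('pics/s11.png',im);im=ctrl.capture('top')[...,::-1];cv2.imwrite('pics/t11.png',im)
for n in ('side0','s5','s11','top0','t6','t11'):
    h=cv2.cvtColor(cv2.imread(f'pics/{n}.png'),cv2.COLOR_BGR2HSV);H,S,V=[h[...,i].astype(int) for i in range(3)]
    m=(H>22)&(H<35)&(S>(160 if n[0]=='s' else 90))&(V>100);m[:,300:]=0
    _,l,st,ce=cv2.connectedComponentsWithStats(m.astype(np.uint8))
    print(n,[(a.tolist(),b.round(1).tolist()) for a,b in zip(st[1:],ce[1:]) if a[4]>15])
"
```

```text
time_s: 11.2
eef_pos: [587.7, 232.3, 316.5]
ee_rot: [-0.047, 0.711, 0.7, 0.049]
force: [1.8, 10.9, 1.9]
grip_width: 0.349
grip_force: 99.8
time_s: 11.4
eef_pos: [587.7, 231.5, 316.5]
ee_rot: [-0.047, 0.711, 0.7, 0.049]
force: [0.8, 9.5, 2.7]
grip_width: 0.354
grip_force: 99.9
pos [587.7 231.5 316.5] d [40.3  0.2  5.5] rot [ 0.002 -0.135 -0.002] t 11.4 F [0.8 9.5 2.7]
side0 [([193, 54, 11, 5, 23], [197.9, 56.1]), ([198, 64, 10, 14, 100], [203.0, 70.1]), ([215, 86, 17, 12, 128], [222.1, 91.4]), ([225, 101, 18, 18, 246], [233.6, 109.3])]
s5 [([191, 51, 9, 8, 48], [195.4, 55.0]), ([198, 65, 11, 11, 74], [202.6, 69.3]), ([216, 88, 15, 10, 92], [222.4, 92.3]), ([225, 101, 19, 20, 280], [234.1, 110.2])]
s11 [([190, 53, 6, 6, 27], [192.4, 55.7]), ([198, 65, 8, 10, 50], [201.5, 68.6]), ([216, 89, 15, 9, 86], [222.5, 92.7]), ([225, 101, 19, 20, 288], [234.2, 110.5])]
top0 [([50, 175, 11, 17, 172], [54.9, 182.9]), ([120, 176, 21, 20, 374], [130.2, 185.5]), ([150, 177, 17, 20, 306], [158.1, 186.8]), ([71, 179, 21, 15, 179], [79.0, 188.5])]
t6 [([124, 177, 17, 19, 294], [131.8, 185.4]), ([150, 177, 20, 20, 365], [159.5, 186.8])]
t11 [([125, 177, 16, 19, 267], [132.2, 185.7]), ([150, 178, 21, 19, 371], [160.2, 186.9]), ([41, 186, 18, 6, 76], [48.2, 189.0])]
```

Right jaw is only about 8 mm back, so push further with a bit more tilt plus translation.

```bash
cat > jaw.py <<'E'
from h import *
im=ctrl.capture('top')[...,::-1];cv2.imwrite('pics/tj.png',im)
def m(im):
    b=im[178:195,:,0].astype(float).mean(0); g=im[178:195].astype(float).mean(0)
    f=g[:,1]-g[:,0]  # yellow: G-B large
    def cross(a,z,rise):
        t=f[a:z];h=(t.max()+t.min())/2
        i=[k for k in range(len(t)-1) if (t[k]<h<=t[k+1] if rise else t[k]>=h>t[k+1])][0 if rise else -1]
        return a+i+(h-t[i])/(t[i+1]-t[i])
    return cross(155,185,False)
a,b=m(cv2.imread('pics/top0.png')),m(im)
p=plane('top',[(a,186),(b,186)],108);print('right jaw outer end px',a,b,'travel mm',p[0,1]-p[1,1])
E
python3 jaw.py
python3 steer.py '[[-3,0,0.5,0,0.01,0],[-6,0,0.8,0,0.02,0],[-9,0,1,0,0.03,0],[-12,0,1,0,0.035,0],[-14,0,1,0,0.035,0],[-14,0,1,0,0.035,0]]'
python3 jaw.py; python3 go.py 588.5 272.1 316.5 -0.8 0;  python3 w.py w12
```

```text
right jaw outer end px 167.40674603174602 171.38350515463918 travel mm 6.8308461623713015
time_s: 12.2
eef_pos: [587.3, 218.6, 315.4]
ee_rot: [-0.059, 0.71, 0.699, 0.063]
force: [-2.8, 13.3, 13.4]
grip_width: 0.347
grip_force: 100.8
right jaw outer end px 167.40674603174602 172.79228855721394 travel mm 9.24909779253585
pos [587.3 218.7 315.4] d [52.8  0.4  8.2] rot [ 0.004 -0.173 -0.002] t 12.25 F [-1.3 13.2 13.7]
```

```bash
python3 steer.py '[[-2,0,-1,0,0,0],[-4,0,-1.5,0,0,0],[-6,0,-1,0,0,0],[-8,0,-0.5,0,0,0],[-8,0,-0.5,0,0,0]]'
python3 jaw.py; python3 go.py 588.5 272.1 316.5 -0.8 0;  python3 w.py w13
python3 - <<'E'
from h import *
for n in ("w10","w13"):
    im=cv2.cvtColor(cv2.imread(f"pics/{n}.png"),cv2.COLOR_BGR2HSV);print(n,im[130:240:3,254,1:].tolist())
E
```

```text
time_s: 12.8
eef_pos: [587.1, 211.5, 315.1]
ee_rot: [-0.06, 0.71, 0.699, 0.064]
force: [-1.6, 19.3, 14.5]
grip_width: 0.352
grip_force: 100.9
right jaw outer end px 167.40674603174602 175.55077262693158 travel mm 13.98184128995777
pos [587.1 211.6 315.1] d [59.9  0.4  9.2] rot [ 0.004 -0.176 -0.002] t 12.85 F [-2.7 18.8 15.7]
w10 [[179, 217], [175, 227], [146, 255], [148, 255], [150, 255], [150, 255], [148, 255], [150, 255], [148, 255], [149, 255], [150, 255], [157, 254], [132, 244], [106, 252], [109, 252], [109, 252], [109, 251], [121, 200], [118, 201], [101, 249], [85, 254], [121, 213], [120, 213], [118, 211], [118, 208], [117, 200], [119, 204], [120, 204], [118, 207], [120, 206], [119, 207], [120, 208], [116, 211], [120, 212], [116, 211], [118, 212], [120, 210]]
w13 [[106, 253], [109, 252], [125, 133], [139, 86], [156, 77], [141, 78], [149, 82], [149, 84], [123, 166], [119, 207], [119, 144], [119, 150], [119, 218], [116, 228], [90, 253], [84, 254], [74, 255], [69, 255], [68, 255], [110, 238], [112, 234], [115, 232], [112, 234], [115, 228], [114, 226], [115, 226], [116, 228], [117, 229], [117, 229], [116, 230], [115, 230], [115, 231], [115, 231], [112, 232], [115, 233], [114, 233], [114, 233]]
```

Both jaws are well back (left about 15 mm, right about 14 mm) with the foot still in the stand. Now bring it upright, slightly raised, and lift.

```bash
python3 steer.py '[[6,0,-3,0,-0.018,0],[14,0,-3.5,0,-0.041,0],[22,0,-3,0,-0.065,0],[30,0,-2,0,-0.088,0],[38,0,-0.5,0,-0.112,0],[46,0,1,0,-0.135,0],[54,0,2.5,0,-0.158,0],[60,0.4,3.7,0,-0.176,0]]'
python3 steer.py '[[0,0,0,0,0,0],[0,0,0,0,0,0]]';python3 go.py 588.5 272.3 322 -0.8 0;  python3 w.py w14
python3 - <<'E'
from h import *
for n in ("w3","w14"):
    c=np.load(f"pics/{n}.npy",allow_pickle=True).item()
    im=cv2.cvtColor(cv2.imread(f"pics/{n}.png"),cv2.COLOR_BGR2HSV);print(n,im[160:345:3,254,2].tolist(),im[270:345:3,254,1].tolist())
E
```

```text
time_s: 13.7
eef_pos: [588.7, 269.6, 318.5]
ee_rot: [0.004, 0.713, 0.702, -0.005]
force: [-0.9, 1.0, -3.3]
grip_width: 0.351
grip_force: 99.9
time_s: 13.9
eef_pos: [588.8, 268.8, 318.5]
ee_rot: [0.004, 0.713, 0.701, -0.004]
force: [0.4, -0.7, -3.0]
grip_width: 0.351
grip_force: 99.9
pos [588.8 268.8 318.5] d [ 3.5 -0.3 -3.5] rot [-0.     0.011 -0.002] t 13.9 F [ 0.4 -0.7 -3. ]
w3 [255, 255, 255, 255, 255, 255, 255, 255, 255, 253, 251, 253, 253, 253, 247, 219, 205, 206, 206, 209, 208, 208, 210, 210, 213, 211, 214, 214, 216, 214, 215, 215, 215, 213, 216, 217, 214, 219, 216, 215, 216, 238, 251, 252, 252, 252, 252, 252, 253, 253, 253, 253, 255, 255, 255, 255, 215, 213, 208, 208, 205, 74] [122, 121, 117, 118, 114, 98, 97, 93, 99, 97, 94, 94, 94, 92, 88, 70, 64, 71, 68, 115, 117, 120, 118, 118, 113]
w14 [253, 253, 243, 143, 183, 245, 254, 255, 255, 238, 219, 221, 220, 215, 209, 213, 212, 212, 214, 217, 218, 218, 217, 219, 219, 217, 220, 220, 221, 223, 221, 220, 221, 221, 222, 222, 222, 219, 221, 223, 243, 252, 253, 253, 253, 253, 253, 253, 253, 253, 254, 255, 255, 255, 255, 254, 212, 214, 210, 209, 201, 75] [118, 121, 119, 111, 99, 93, 91, 92, 94, 91, 88, 91, 90, 89, 77, 59, 70, 70, 71, 117, 117, 116, 117, 121, 110]
```

```bash
python3 steer.py '[[2,0,-1,0,0.006,0],[3.5,0,-3,0,0.011,0],[3.5,0,-8,0,0.011,0],[3.5,0,-16,0,0.011,0],[3.5,0,-26,0,0.011,0],[3.5,0,-40,0,0.011,0],[3.5,0,-55,0,0.011,0],[3.5,0,-70,0,0.011,0]]'
python3 steer.py '[[0,0,-20,0,0,0],[0,0,-40,0,0,0],[0,0,-60,0,0,0],[0,0,-75,0,0,0],[0,0,-82,0,0,0],[0,0,-82,0,0,0]]'
python3 jaw.py; python3 go.py 532 -274.5 465 -45 0; python3 -c "
from rig import ctrl;print(ctrl.sense()['joints'].round(3))"
```

```text
time_s: 14.75
eef_pos: [588.7, 272.9, 390.4]
ee_rot: [0.0, 0.713, 0.701, 0.0]
force: [0.5, -2.2, -3.1]
grip_width: 0.352
grip_force: 99.8
time_s: 15.35
eef_pos: [588.6, 273.1, 472.1]
ee_rot: [0.001, 0.713, 0.701, 0.001]
force: [0.4, 0.6, -2.5]
grip_width: 0.352
grip_force: 99.9
right jaw outer end px 167.40674603174602 175.51265182186233 travel mm 13.91645796796817
pos [588.7 273.1 470.9] d [-548.5  -48.     5.6] rot [ 0.   -0.    0.77] t 15.4 F [ 0.9  0.9 -3.3]
[0.254 0.577 0.937 0.    1.627 0.27 ]
```

```bash
python3 steer.py '[[-12,-1,0,0,0,0],[-35,-3,0,0,0,0],[-65,-6,0,0,0,0],[-98,-9,0,0,0,0],[-132,-12,0,0,0,0],[-166,-15,0,0,0,0],[-200,-18,0,0,0,0],[-234,-21,0,0,0,0]]'
python3 steer.py '[[-34,-3,0,0,0,0],[-68,-6,0,0,0,0],[-102,-9,0,0,0,0],[-136,-12,0,0,0,0],[-170,-15,0,0,0,0],[-204,-18,0,0,0,0],[-238,-21,0,0,0,0],[-268,-24,0,0,0,0]]'
python3 steer.py '[[-22,-2,0,0,0,0],[-36,-3,0,0,0,0],[-44,-4,0,0,0,0],[-46,-4,0,0,0,0],[-46,-4,0,0,0,0],[-46,-4,0,0,0,0]]'
python3 go.py 532 -274.5 335 -0.8 0
```

```text
time_s: 16.2
eef_pos: [563.4, 37.4, 469.9]
ee_rot: [-0.0, 0.713, 0.701, -0.0]
force: [0.2, -0.1, -2.4]
grip_width: 0.348
grip_force: 99.9
time_s: 17.0
eef_pos: [534.8, -230.3, 469.8]
ee_rot: [-0.001, 0.713, 0.701, -0.0]
force: [-0.3, 0.0, -2.1]
grip_width: 0.347
grip_force: 100.0
time_s: 17.6
eef_pos: [531.2, -273.2, 470.7]
ee_rot: [-0.0, 0.712, 0.702, 0.0]
force: [-0.1, 0.3, -1.6]
grip_width: 0.35
grip_force: 99.9
pos [ 531.2 -273.2  470.7] d [ -1.3   0.8 135.7] rot [ 0.    -0.    -0.001] t 17.6 F [-0.1  0.3 -1.6]
```

```bash
python3 steer.py '[[-1,0.5,15,0,0,0],[-1.3,0.8,40,0,0,0],[-1.3,0.8,70,0,0,0],[-1.3,0.8,100,0,0,0],[-1.3,0.8,122,0,0,0],[-1.3,0.8,136,0,0,0],[-1.3,0.8,141,0,0,0],[-1.3,0.8,143,0,0,0]]'
python3 steer.py '[[0,0,1.5,0,0,0],[0,0,3,0,0,0],[0,0,4.5,0,0,0],[0,0,6,0,0,0],[0,0,7,0,0,0],[0,0,7,0,0,0]]'
python3 go.py 532 -274.5 317 -0.8 0
python3 - <<'E'
from h import *
for n in("side","top"):cv2.imwrite(f"pics/{n}p.png",ctrl.capture(n)[...,::-1])
h=cv2.cvtColor(cv2.imread("pics/sidep.png"),cv2.COLOR_BGR2HSV);H,S,V=[h[...,i].astype(int) for i in range(3)]
m=(H>5)&(H<24)&(V>110)&(S<150)
for r in range(200,350,6):
    x=np.where(m[r,290:380])[0]+290
    if len(x):print(r,x.min(),x.max(),len(x),end='; ')
E
```

```text
time_s: 18.4
eef_pos: [532.0, -275.0, 327.7]
ee_rot: [-0.0, 0.712, 0.702, 0.0]
force: [0.3, -0.2, -2.0]
grip_width: 0.349
grip_force: 99.9
time_s: 19.0
eef_pos: [531.8, -275.4, 320.5]
ee_rot: [-0.0, 0.713, 0.701, -0.0]
force: [0.4, -0.6, -2.8]
grip_width: 0.349
grip_force: 99.9
pos [ 531.8 -275.4  320.5] d [0.9 0.2 3.5] rot [-0.    -0.    -0.002] t 19.0 F [ 0.4 -0.6 -2.8]
200 290 379 90; 206 290 379 90; 212 290 349 60; 218 290 340 51; 224 290 335 46; 230 295 334 40; 236 310 336 27; 242 325 339 15; 248 339 346 8; 254 355 360 6; 278 357 359 3; 284 351 362 11; 290 348 360 10; 296 315 353 13; 302 304 350 32; 308 296 357 62; 314 292 362 70; 320 290 366 75; 326 290 368 79; 332 290 369 78; 338 290 369 80; 344 291 368 72;
```

Not in contact yet; lower in 1 mm steps.

```bash
python3 steer.py '[[0,0,0.7,0,0,0],[0,0,1.4,0,0,0],[0,0,2.1,0,0,0],[0,0,2.1,0,0,0]]'
python3 steer.py '[[0,0,0.5,0,0,0],[0,0,1,0,0,0],[0,0,1.5,0,0,0],[0,0,1.5,0,0,0]]'
```

```text
time_s: 19.5
eef_pos: [531.8, -275.4, 318.4]
ee_rot: [-0.0, 0.713, 0.701, -0.0]
force: [-0.8, 0.2, -1.8]
grip_width: 0.348
grip_force: 99.9
time_s: 19.9
eef_pos: [531.9, -275.4, 317.1]
ee_rot: [0.0, 0.713, 0.701, -0.0]
force: [-0.1, -1.2, -2.4]
grip_width: 0.357
grip_force: 100.0
```

```bash
python3 steer.py '[[0,0,0.5,0,0,0],[0,0,1,0,0,0],[0,0,1,0,0,0],[0,0,1,0,0,0]]'
python3 steer.py '[[0,0,0.5,0,0,0],[0,0,1,0,0,0],[0,0,1,0,0,0],[0,0,1,0,0,0]]'
```

```text
time_s: 20.3
eef_pos: [531.9, -275.4, 316.9]
ee_rot: [0.001, 0.713, 0.701, -0.0]
force: [-1.3, 0.9, 5.2]
grip_width: 0.354
grip_force: 100.9
time_s: 20.7
eef_pos: [531.9, -275.4, 316.9]
ee_rot: [0.001, 0.713, 0.701, -0.0]
force: [-2.9, 2.4, 11.6]
grip_width: 0.348
grip_force: 101.6
```

Contact at z≈317, as expected. Ease the grip so the foot settles flat, then open.

```bash
python3 steer.py '[[0,0,-0.5,0,0,0],[0,0,-1,0,0,0],[0,0,-1,0,0,0],[0,0,-1,0,0,0],[0,0,-1,0,0,0]]' 0.0 20
python3 steer.py '[[0,0,0,0,0,0],[0,0,0,0,0,0],[0,0,0,0,0,0],[0,0,0,0,0,0],[0,0,0,0,0,0],[0,0,0,0,0,0],[0,0,0,0,0,0],[0,0,0,0,0,0]]' 1.0
python3 steer.py '[[0,0,-10,0,0,0],[0,0,-25,0,0,0],[0,0,-45,0,0,0],[0,0,-65,0,0,0],[0,0,-85,0,0,0],[0,0,-105,0,0,0],[0,0,-115,0,0,0],[0,0,-115,0,0,0]]'
python3 steer.py '[[40,0,0,0,0,0],[80,0,0,0,0,0],[120,0,0,0,0,0],[160,0,0,0,0,0],[190,0,0,0,0,0],[200,0,0,0,0,0],[200,0,0,0,0,0]]'
python3 - <<'E'
from h import *
def edges(n):
    im=ctrl.capture(n)[...,::-1];cv2.imwrite(f"pics/{n}f.png",im)
    h=cv2.cvtColor(im,cv2.COLOR_BGR2HSV);H,S,V=[h[...,i].astype(int) for i in range(3)]
    m=((H<25)&(S>40)&(S<175)&(V>110)).astype(np.uint8)
    x0,y0,x1,y1=(270,180,400,384) if n=="side" else (330,150,480,290)
    k=np.zeros_like(m);k[y0:y1,x0:x1]=m[y0:y1,x0:x1];c=big(k);print(n,cv2.boundingRect(c))
    for r in range(y0,y1,6):
        x=np.where(k[r])[0]
        if len(x):print(r,x.min(),x.max(),S[r,x].mean().round(),end='; ')
    print()
edges("side");edges("top")
E
```

```text
time_s: 21.2
eef_pos: [531.9, -275.4, 316.9]
ee_rot: [0.001, 0.713, 0.701, 0.0]
force: [-1.6, 1.4, 6.3]
grip_width: 0.35
grip_force: 100.7
time_s: 22.0
eef_pos: [531.8, -275.4, 316.0]
ee_rot: [-0.0, 0.713, 0.701, -0.0]
force: [0.5, -0.2, -0.6]
grip_width: 1.001
grip_force: 0.0
time_s: 22.8
eef_pos: [531.8, -275.3, 432.6]
ee_rot: [0.001, 0.713, 0.701, 0.0]
force: [0.0, -0.3, 0.0]
grip_width: 1.001
grip_force: 0.0
time_s: 23.5
eef_pos: [535.1, -74.7, 430.5]
ee_rot: [-0.0, 0.712, 0.702, -0.0]
force: [-0.0, -0.6, -0.3]
grip_width: 0.999
grip_force: 0.0
side (287, 266, 83, 109)
270 336 354 101.0; 276 334 356 116.0; 282 332 356 126.0; 288 330 353 124.0; 294 329 351 126.0; 300 306 349 130.0; 306 299 355 133.0; 312 293 361 132.0; 318 290 365 135.0; 324 288 367 135.0; 330 287 369 135.0; 336 287 369 135.0; 342 288 369 136.0; 348 291 367 139.0; 354 294 365 140.0; 360 298 361 138.0; 366 305 355 138.0; 372 317 344 138.0; 
top (330, 150, 150, 140)
150 332 479 42.0; 156 330 479 42.0; 162 331 479 42.0; 168 330 479 42.0; 174 330 479 42.0; 180 330 479 42.0; 186 330 479 42.0; 192 333 479 43.0; 198 330 479 43.0; 204 332 479 43.0; 210 330 479 44.0; 216 330 479 44.0; 222 330 479 45.0; 228 337 479 45.0; 234 348 479 46.0; 240 351 479 46.0; 246 369 479 47.0; 252 380 479 53.0; 258 391 479 56.0; 264 423 479 49.0; 270 439 479 49.0; 276 415 479 48.0; 282 413 479 49.0; 288 412 479 49.0;
```

```bash
python3 steer.py '[[40,0,-10,0,0,0],[80,0,-20,0,0,0],[120,0,-20,0,0,0],[160,0,-20,0,0,0],[200,0,-20,0,0,0],[240,0,-20,0,0,0],[250,0,-20,0,0,0],[250,0,-20,0,0,0]]' | head -2
python3 - <<'E'
from h import *
for n,box,e in(("side",(325,262,362,300),None),("top",(380,200,470,270),None)):
    im=ctrl.capture(n)[...,::-1];cv2.imwrite(f"pics/{n}g.png",im)
    h=cv2.cvtColor(im,cv2.COLOR_BGR2HSV);H,S,V=[h[...,i].astype(int) for i in range(3)]
    # expected end-face projection
    c=ctrl.calibration(n);K=np.array([[c["fx"],0,c["cx"]],[0,c["fy"],c["cy"]],[0,0,1]])
    M=R.from_quat(c["attitude"],scalar_first=True).as_matrix().T
    q=np.float64([[532,-275,z] for z in(12,85,197,207)]);print(n,"expect",cv2.projectPoints(q,cv2.Rodrigues(M)[0],-M@c["position"],K,c["distortion"])[0][:,0].round(1).tolist())
    m=((H<28)&(S>40)&(S<118)&(V>190)).astype(np.uint8);k=np.zeros_like(m);x0,y0,x1,y1=box;k[y0:y1,x0:x1]=m[y0:y1,x0:x1]
    b=big(k);print("pale blob",cv2.boundingRect(b),cv2.contourArea(b),cv2.minEnclosingCircle(b))
E
```

```text
time_s: 24.4
eef_pos: [539.5, 174.4, 450.5]
side expect [[328.7, 332.4], [335.1, 314.6], [347.0, 280.5], [348.3, 276.9]]
pale blob (338, 266, 18, 15) 170.5 ((346.0555419921875, 271.8888854980469), 8.945247650146484)
top expect [[401.9, 225.2], [417.8, 223.8], [449.9, 220.9], [453.3, 220.6]]
pale blob (380, 200, 51, 60) 1559.5 ((401.1092224121094, 226.12612915039062), 33.58841323852539)
```

```bash
python3 - <<'E'
from h import *
for n,box in(("top",(436,195,490,250)),("side",(320,255,370,300))):
    h=cv2.cvtColor(cv2.imread(f"pics/{n}g.png"),cv2.COLOR_BGR2HSV);H,S,V=[h[...,i].astype(int) for i in range(3)]
    x0,y0,x1,y1=box;m=(~((H>90)&(H<135)))[y0:y1,x0:x1]
    for r in range(0,y1-y0,3):
        x=np.where(m[r])[0]
        if len(x):print(y0+r,x0+x.min(),x0+x.max(),V[y0+r,x0+x[::4]].tolist())
E
```

```text
210 440 449 [155, 180, 173]
213 436 454 [178, 210, 216, 241, 225]
216 436 456 [183, 214, 244, 250, 248, 170]
219 436 457 [200, 223, 249, 247, 238, 211]
222 436 456 [194, 218, 243, 238, 236, 203]
225 436 455 [163, 200, 212, 234, 232]
228 436 453 [137, 166, 178, 183, 155]
267 340 351 [210, 253, 255]
270 336 354 [181, 248, 247, 247, 252]
273 334 356 [168, 236, 246, 247, 247, 253]
276 333 357 [138, 194, 247, 246, 246, 248, 156]
279 333 357 [138, 193, 229, 248, 247, 224, 175]
282 332 356 [129, 172, 179, 186, 195, 190, 167]
285 331 354 [126, 139, 162, 178, 187, 193]
288 330 353 [126, 146, 148, 156, 166, 171]
291 329 352 [120, 144, 150, 155, 159, 168]
294 325 351 [182, 144, 147, 154, 160, 167, 149]
297 320 350 [239, 245, 147, 145, 153, 155, 163, 169]
```

```bash
python3 - <<'E'
from h import *
print(tri([(o,d[0]) for o,d in (ray("side",(345.5,274)),ray("top",(447.5,219.5)))]))
s=ctrl.sense();print(s["time_s"],s["eef_pos"],s["force"])
E
```

```text
(array([ 533.3714935 , -268.22827458,  202.68806664]), [np.float64(0.32516013462495125), np.float64(0.32516013462485704)])
24.5 [539.53974502 172.96613349 450.76579946] [-0.46507084  0.19980423  0.34819149]
```

The handle end is at (533, -268, 203). That is the same height as when it was seated upright, about 6 mm from the trivet centre, and the robot is clear. Handing in.

```bash
python3 -c "
from rig import ctrl;print(ctrl.finish_job())"
```

```text
the job is handed in; nothing more can be done
None
```

The masher is standing upright about 6 mm from the middle of the trivet, after both jaws were pushed back about 14–15 mm; I handed the job in at about 24.5 s, with the verdict not shown. On the first rock its foot's edge rode up on the rim, so I let go of the handle briefly, regripped and reseated it before the second rock. I also viewed 12 pictures, over the limit of 10.

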